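# Tilt the pile of ground test plates into its box

### The job

Pick up the pile of three bright ground aluminium plates in one grip and put it in the orange-walled box: tilt it lengthwise by about 15 degrees, lower one short end into the box just inside the end wall, then bring the other end down until the pile lies flat on the floor of the box, and only then let go. Keep the three in one pile and leave the pile of dark plates alone.

Things in the scene. Friction and masses are not known exactly. Their poses are not given: they have to be found in the camera images.
- bright_bottom: Bottom plate of the target pile, bright silver, 100 x 50 x 6 mm, origin at the centre of its underside, x along its length, y across, z up. Pile: three such loose plates, flush, 18 mm high, 0.25 kg, on a fixed terracotta block 80 x 30 x 30 mm high, centred under it and turned with it. The pile overhangs the block by 10 mm all round, so fingers can reach past its underside (30 mm above the bench) and grip all three across the width.
- bright_top: Top plate of the target pile, bright silver, 100 x 50 x 6 mm, origin at the centre of its underside, x along its length, y across, z up. At the start its underside is 42 mm above the bench. The third plate lies between it and the bottom one.
- box: Fixed box, blue base, orange walls. Origin at bench level under its centre, x along its length, z up. Floor 30 mm above the bench; inside 110 (x) by 58 mm (y). 3 mm walls, straight for 18 mm above the floor, then flared out at 45 degrees for 8 mm (rim at 56 mm). Both long sides are open at x from -28 to 28 mm for fingers; there the base is only 32 mm wide, down to the bench. Either end may go in first.
- dark_top: Top plate of the bystander pile: three dark brown-black steel plates, 100 x 50 x 6 mm, origin at the centre of its underside, x along its length, y across, z up, on an identical block. Bright pile, dark pile and box stand about 170 mm or more apart, in any order from right to left, each turned up to 20 degrees.
Mind the look-alikes: they are no part of the job. Leave any pink or yellow look-alike of the bright_top alone.

How it is judged:
By the outcome, as a careful person would: the job done as asked, in the order asked, and still so for the second after the job is handed in, with the robot touching nothing.
It also fails if it takes over 42 s, if anything falls off the work surface, if the arm or the gripper's body presses on something with over 40 N, if the wrist force passes 120 N, or if a joint passes its speed limit or range.

### The arm

A 7-joint arm with a two-finger parallel gripper is mounted at the origin on the work surface. World frame = base frame: x ahead of the robot, y to its left, z up, the work surface at z = 0. Lengths are in m, angles in rad, forces in N, time in s.
With the tool pointing down it reaches from about 0.4 to 0.85 m from the base axis. Payload 10.4 kg.
Tool frame: the origin (TCP) lies at the very end of the fingers, on their centre line; the grasp point (between the pads) lies 19 mm behind it; x points along the fingers, z is the direction in which the jaws open and shut, and the axes are right-handed (so a half turn about x gives the same grasp; the last joint's range is limited). The gripper opens to 85 mm and grips with 20 to 120 N. Pads are 22 mm wide; open, the fingers measure 114 mm over their backs; the gripper's body (76 mm by 85 mm) begins 54 mm behind the grasp point. The pads swing forward as they close: fully open they stand 13 mm farther back than shut.
Start: joints at [1.204, 0.332, -0.065, 1.46, 0.022, 1.35, -0.088], TCP at [0.211, -0.588, 0.231] pointing down, gripper open.
Joint ranges: [-2.6, 2.6], [-0.5, 2.12], [-1.47, 1.34], [0.16, 2.42], [-1.27, 4.41], [0.06, 2.06], [-2.6, 2.6]. Speed limits (rad/s): [2.22, 2.22, 2.79, 2.79, 3.14, 3.14, 3.14].

### API

Orientations are given as a unit quaternion [x, y, z, w].
In Python, from workcell import readout, camera, manip gives the robot as it stands.
- The arm moves only by the shell command python3 -m inch 'ROWS' [FORCE]. ROWS is JSON, a list of rows, each a list of 3 entries, a list of its own where there are three numbers: the turn, a rotation vector about the tool's x, y, z in degrees, then the shift along the tool's x, y, z in mm, then the closure, from 0 (fully open) to 1 (shut). In form: [[[wx, wy, wz], [dx, dy, dz], hand], ...]. A call has 1 to 10 rows; each row is the pose to reach, as a shift and turn from the pose measured when the call began, along the tool's axes at that moment; what a row does not reach only later rows make up. A row lasts 1/8 s, in which the tool goes at most 62.5 mm and 10.7 degrees, less where a joint would pass 70% of its speed; a pose out of reach is approached as far as the arm can. A call with a gripper value outside its range is refused whole. The fingers move at their own pace and stop on an object; FORCE is the grip in N (left out, the last holds). Time passes only in rows, so rows that repeat a pose let the fingers close. It gives the time, the measured TCP pose, the force and the opening at its end, in the units of the state.
- readout.get_obs(): the state, without advancing time (a new reading comes with each control period).
- camera(name): name is "scene" or "side" or "wrist"; returns a dict with "pixels" (400x640x3 uint8, red, green, blue), "range_z" (400x640 float32, m along the optical axis (not along the pixel's ray), 0 where there is no reading), "intrinsics" (3x3 intrinsics, pixels), "extrinsics" (4x4, takes a point from world to camera coordinates); the wrist camera has in their place "T_tool_cam" (4x4, takes a point from camera to tool coordinates, whose origin is the TCP and whose axes are the tool frame's). Camera axes: x right, y down, z forward; pixel columns grow to the right and rows downward; lengths in m; the calibration is good to about 2 mm. A picture is of the moment at which its call begins: read the wrist's pose just before it.
- manip.hand_in(): hands the job in, once; it reports no verdict.
The state is a dict: "clock": time; "joint_pos": joint angles; "joint_velocities": joint speeds; "tau": joint torques, N m; "position": TCP position; "ee_rot": TCP orientation; "ft_force": force on the tool from outside, world axes, zero at the start; "torque": the same for the moment, N m; "grip_width": opening from 0.0 (shut) to 1.0 (fully open).
Only numpy, scipy, OpenCV 4.12 (cv2) and the standard library are available. Lean on these libraries where they do the work, as an engineer would, in place of code of your own. Each camera call takes 0.05 s, during which the arm holds its last target.

## Working session

There is one attempt and no reset: what is moved stays moved. The work goes in short steps, Python scripts to look and compute and a shell command to move; the robot and the scene stay as the last step left them, time stands still between calls to the robot, and variables do not carry over. Pictures are saved under pics/ and viewed, and the job is handed in when it is done.

```bash
ls; mkdir -p pics; python3 - <<'E'
from workcell import readout,camera,manip
import cv2,json
print(readout.get_obs())
for n in ["scene","side"]:
    c=camera(n); cv2.imwrite(f"pics/{n}0.png",c["pixels"][:,:,::-1]); print(n,c["intrinsics"],c["extrinsics"])
E
```

```text
pics
{'clock': 0.0, 'joint_pos': array([ 1.20441646,  0.33289314, -0.06471327,  1.46094262,  0.02158045,
        1.34989858, -0.08854082]), 'joint_velocities': array([ 0.00068667, -0.00012097,  0.00070188, -0.00117639, -0.00075591,
       -0.00075934,  0.00150072]), 'tau': array([-1.43229274e-03, -6.25438571e+01,  4.84834844e-02, -3.91607738e+01,
        1.62235228e-02,  9.89321445e-03, -3.39570795e-05]), 'position': array([ 0.21053632, -0.58807116,  0.23050205]), 'ee_rot': array([ 0.40739436,  0.57857847, -0.40683064,  0.57772452]), 'ft_force': array([-0.41866165, -0.41972386, -0.39057152]), 'torque': array([-0.10051268,  0.03478402, -0.02693697]), 'grip_width': 0.9968047728144178}
scene [[416.0764117    0.         315.91498835]
 [  0.         416.0764117  200.74822427]
 [  0.           0.           1.        ]] [[ 0.7799513   0.62566752  0.01470113 -0.43171082]
 [ 0.40487169 -0.48651823 -0.77419567 -0.17115345]
 [-0.47723671  0.60978699 -0.63277559  1.25527166]
 [ 0.          0.          0.          1.        ]]
side [[384.34869733   0.         320.05923489]
 [  0.         384.34869733 195.50604138]
 [  0.           0.           1.        ]] [[-0.77125347 -0.63613844  0.02227035  0.4308176 ]
 [-0.43826006  0.50532208 -0.74335571  0.26341913]
 [ 0.46162345 -0.58307588 -0.66852548  0.59583101]
 [ 0.          0.          0.          1.        ]]
```

View pics/scene0.png

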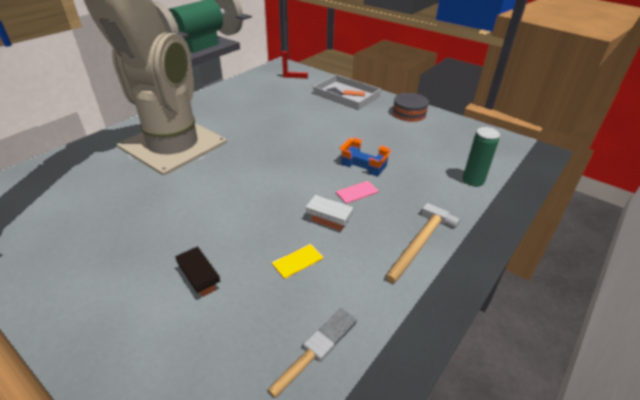

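View pics/side0.png

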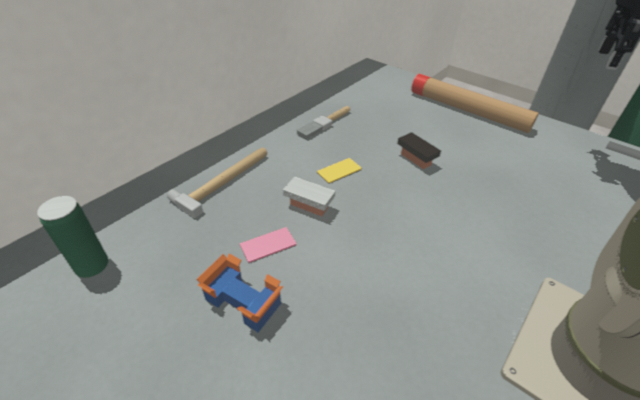

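Candidates in the scene image: the bright pile on its terracotta block at (329,211), the pink plate (357,192), the yellow plate (298,261), the dark pile (197,270), and the grey brush ferrule (318,344) and hammer head (440,214). By the description it is the silver plates on the block at (329,211). In the side view that is (309,195), and the box is at (240,290). Next I'll take a close crop and measure.

```bash
cat > h.py <<'E'
import numpy as np,cv2
from workcell import readout,camera
def cloud(c):
    z=c["range_z"];K=c["intrinsics"];v,u=np.mgrid[:400,:640]
    P=np.stack([(u-K[0,2])/K[0,0]*z,(v-K[1,2])/K[1,1]*z,z],-1)
    E=c["extrinsics"]; W=(P-E[:3,3])@E[:3,:3]
    W[z==0]=np.nan
    return W
E
python3 - <<'E'
from h import *
ims=[]
for n,seed,box in [("scene",(329,208),(363,155)),("side",(309,190),(240,290))]:
    c=camera(n);W=cloud(c);im=c["pixels"]
    for nm,s in (("bright",seed),("box",box)):
        sl=np.s_[max(0,s[1]-50):s[1]+50,s[0]-60:s[0]+60]
        w=W[sl].reshape(-1,3);px=im[sl].reshape(-1,3).astype(int)
        if nm=="bright": m=(w[:,2]>.043)&(w[:,2]<.054)
        else: m=(px[:,0]>px[:,2]+60)&(px[:,0]>130)&(w[:,2]>.03)&(w[:,2]<.065)
        q=w[m]
        if nm=="box":
            # only orange
            print("orange n",len(q),"z",np.percentile(q[:,2],[5,50,95]))
        r=cv2.minAreaRect((q[:,:2]*1000).astype(np.float32))
        print(n,nm,len(q),"centre",q.mean(0),"rect",r)
        cr=cv2.resize(im[s[1]-40:s[1]+40,s[0]-50:s[0]+50],(400,320),interpolation=cv2.INTER_CUBIC); ims.append(cr)
a=np.vstack([np.hstack(ims[:2]),np.hstack(ims[2:])]);a=cv2.resize(a,(750,600));cv2.imwrite("pics/crop1.png",a[:,:,::-1])
E
```

```text
scene bright 704 centre [0.5745498  0.03208162 0.0479858 ] rect ((549.0706176757812, 129.5365447998047), (100.86503601074219, 276.2906188964844), 12.817765235900879)
orange n 327 z [0.03477725 0.0490179  0.05587898]
scene box 327 centre [0.49141531 0.29073165 0.04754083] rect ((481.6891174316406, 418.88714599609375), (128.35293579101562, 366.64605712890625), 8.437267303466797)
side bright 820 centre [0.56962791 0.02424417 0.04822589] rect ((571.9149780273438, 22.49292755126953), (101.42591094970703, 52.682804107666016), 12.89299488067627)
orange n 867 z [0.03783746 0.052707   0.05666097]
side box 867 centre [0.5063255  0.27650415 0.05152169] rect ((502.13360595703125, 278.28887939453125), (130.99888610839844, 76.970458984375), 8.337729454040527)
```

View pics/crop1.png

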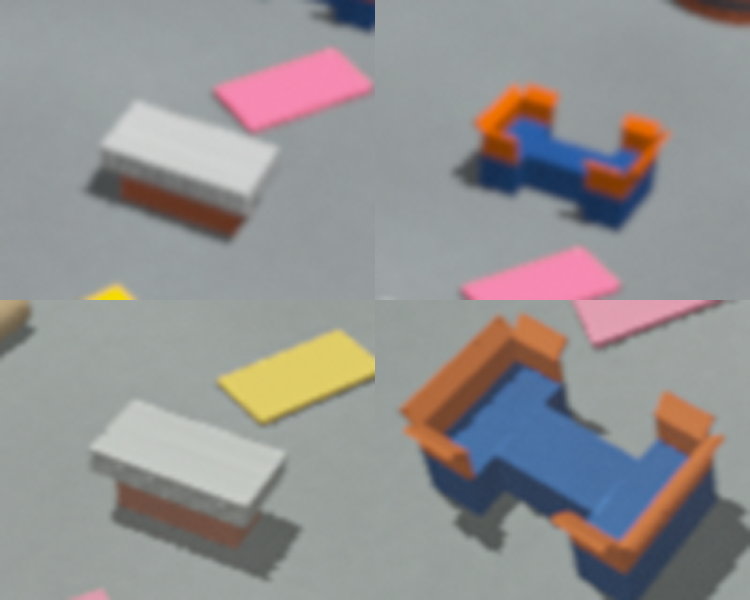

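The crops confirm it: a silver pile of three edges on a terracotta block, and a box with orange walls, blue floor and open sides. I'll refine with both cameras, cutting out neighbouring objects.

```bash
python3 - <<'E'
from h import *
for n in ("scene","side"):
    c=camera(n);W=cloud(c).reshape(-1,3);px=c["pixels"].reshape(-1,3).astype(int)
    for nm,ctr in (("bright",(.572,.0225)),("box",(.502,.278))):
        near=np.hypot(W[:,0]-ctr[0],W[:,1]-ctr[1])<.085
        m=near&((W[:,2]>.044)&(W[:,2]<.053) if nm=="bright" else (px[:,0]>px[:,2]+50)&(W[:,2]>.03)&(W[:,2]<.065))
        q=W[m].astype(np.float32); r=cv2.minAreaRect(q[:,:2]*1000); print(n,nm,len(q),np.round(r[0],1),np.round(r[1],1),round(r[2],2), "zmed",np.median(q[:,2]),"zmax",q[:,2].max())
        if nm=="box":
            b=near&(px[:,2]>px[:,0]+50)&(W[:,2]>.02)&(W[:,2]<.04); print(" floor z",np.median(W[b][:,2]))
    b=(np.abs(W[:,0]-.5)<.3)&(np.abs(W[:,1])<.3)&(np.abs(W[:,2])<.01);print(" bench z",np.median(W[b][:,2]))
o=readout.get_obs()
from scipy.spatial.transform import Rotation as R
print(R.from_quat(o["ee_rot"]).as_matrix())
E
```

```text
scene bright 655 [573.7  21.2] [100.  52.] 12.13 zmed 0.048041068 zmax 0.051379673
scene box 415 [503.  277.3] [129.2  78.8] 8.19 zmed 0.046612803 zmax 0.05788709
 floor z 0.02968951241265104
 bench z 0.0002811959858341101
side bright 801 [572.2  22.3] [101.2  52.7] 11.82 zmed 0.0483726 zmax 0.051262375
side box 1144 [502.  277.7] [130.6  78.3] 8.46 zmed 0.05107993 zmax 0.05841358
 floor z 0.030507412349843388
 bench z 0.0005796399822621139
[[-1.88050802e-04  9.41477061e-01  3.37077008e-01]
 [ 4.19856278e-04  3.37077058e-01 -9.41476968e-01]
 [-9.99999894e-01 -3.55216015e-05 -4.58672665e-04]]
```

Both cameras agree to about 1 mm and the sizes fit:

| Object | Centre (mm) | Yaw | Heights |
|---|---|---|---|
| Pile | (573, 22) | 12.1° | top at 48 mm |
| Box | (502.5, 277.5) | 8.3° | floor at 30 mm |

The approach is -7.6° in yaw, which is +7.6° about tool x.

```bash
python3 -m inch '[[[1,0,0],[0,44,-36],0],[[2,0,0],[0,88,-72],0],[[3,0,0],[0,132,-108],0],[[4,0,0],[0,176,-145],0],[[5,0,0],[0,220,-181],0],[[6,0,0],[0,264,-217],0],[[7,0,0],[0,308,-253],0],[[7.6,0,0],[0,352,-289],0],[[7.6,0,0],[0,395,-325],0],[[7.6,0,0],[0,435,-360],0]]' 60
cat >> h.py <<'E'
from scipy.spatial.transform import Rotation as R
def goto(p,yaw,tilt=0):
    """tilt>0 : low end = +tool y (pile +x) ; prints tool-frame turn deg, shift mm"""
    o=readout.get_obs(); M=R.from_quat(o["ee_rot"])
    c,s=np.cos(np.radians(yaw)),np.sin(np.radians(yaw))
    T=R.from_matrix(np.array([[0,c,s],[0,s,-c],[-1,0,0]],float))*R.from_euler('z',tilt,degrees=True)
    print("turn",np.round((M.inv()*T).as_rotvec(degrees=True),2),"shift",np.round(M.inv().apply(np.array(p)-o["position"]*1000),1),"at",np.round(o["position"]*1000,1),"t",o["clock"],"F",np.round(o["ft_force"],1),"q",np.round(o["joint_pos"],2),"g",round(o["grip_width"],3))
E
python3 -c "
from h import *
goto([573,21.8,150],12.1)"
```

```text
clock: 1.55
position: [0.4996, -0.101, 0.2314]
ee_rot: [0.445, 0.55, -0.444, 0.55]
ft_force: [1.5, -0.1, 0.4]
grip_width: 1.004
turn [ 0.   -0.   -0.03] shift [  81.5   97.5 -104.7] at [ 499.6 -101.   231.4] t 1.55 F [ 1.5 -0.1  0.4] q [ 0.6   0.11 -0.52  1.74  0.06  1.31 -1.29] g 1.004
```

```bash
python3 -m inch '[[[0,0,0],[15,30,-30],0],[[0,0,0],[35,60,-65],0],[[0,0,0],[65,85,-95],0],[[0,0,0],[81,97.5,-105],0],[[0,0,0],[81,97.5,-105],0],[[0,0,0],[81,97.5,-105],0]]'
python3 - <<'E'
from h import *
goto([573,21.8,17],12.1)
o=readout.get_obs()
c=camera("wrist");np.savez("w.npz",**c,pos=o["position"],rot=o["ee_rot"])
cv2.imwrite("pics/w1.png",c["pixels"][:,:,::-1])
z=c["range_z"];K=c["intrinsics"];v,u=np.mgrid[:400,:640]
P=np.stack([(u-K[0,2])/K[0,0]*z,(v-K[1,2])/K[1,1]*z,z],-1);T=c["T_tool_cam"]
W=R.from_quat(o["ee_rot"]).apply((P.reshape(-1,3)@T[:3,:3].T+T[:3,3]))+o["position"]
m=(z.ravel()>0)&(W[:,2]>.044)&(W[:,2]<.053)&(np.hypot(W[:,0]-.573,W[:,1]-.022)<.07)
q=W[m].astype(np.float32);print(len(q),cv2.minAreaRect(q[:,:2]*1000),np.median(q[:,2]))
E
```

```text
clock: 2.3
position: [0.573, 0.0212, 0.1511]
ee_rot: [0.445, 0.549, -0.445, 0.55]
ft_force: [-0.9, -0.5, 0.8]
grip_width: 0.997
turn [-0.05  0.03 -0.05] shift [134.1  -0.   -0.7] at [573.   21.2 151.1] t 2.3 F [-0.9 -0.5  0.8] q [ 0.38  0.34 -0.59  1.68  0.2   1.19 -1.63] g 0.997
6821 ((574.9736938476562, 22.368247985839844), (100.4072036743164, 50.07944107055664), 12.30948257446289) 0.04835791
```

View pics/w1.png

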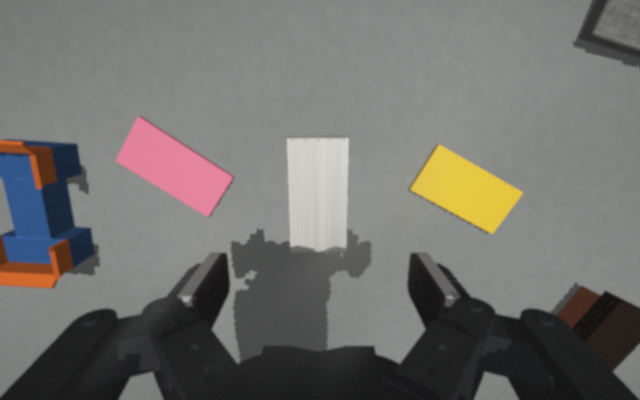

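The wrist view shows the silver pile at (319,195), centred between the open fingers and square to them. Pink is at (175,167) and yellow at (466,189), both clear of the fingers. The wrist fit gives (575, 22.4) at 12.3°, 100.4 x 50.1 mm, which agrees. Next: descend and grip.

```bash
python3 -m inch '[[[0,0,0],[30,1,-1],0],[[0,0,0],[60,1,-1],0],[[0,0,0],[90,1,-1],0],[[0,0,0],[115,1,-1],0],[[0,0,0],[129,1,-1],0],[[0,0,0],[135,1,-1],0],[[0,0,0],[135,1,-1],0]]' 60
python3 - <<'E'
from h import *
goto([574,22.1,16],12.2)
c=camera("side");cv2.imwrite("pics/s2.png",cv2.resize(c["pixels"][130:260,220:400],(780,563),interpolation=cv2.INTER_CUBIC)[:,:,::-1])
E
```

```text
clock: 3.22
position: [0.5744, 0.0219, 0.0169]
ee_rot: [0.445, 0.549, -0.445, 0.55]
ft_force: [0.7, 0.7, -0.3]
grip_width: 1.002
turn [-0.2   0.06 -0.12] shift [ 0.9 -0.4 -0.3] at [574.4  21.9  16.9] t 3.225 F [ 0.7  0.7 -0.3] q [ 0.33  0.5  -0.55  1.78  0.31  0.94 -1.71] g 1.002
```

View pics/s2.png

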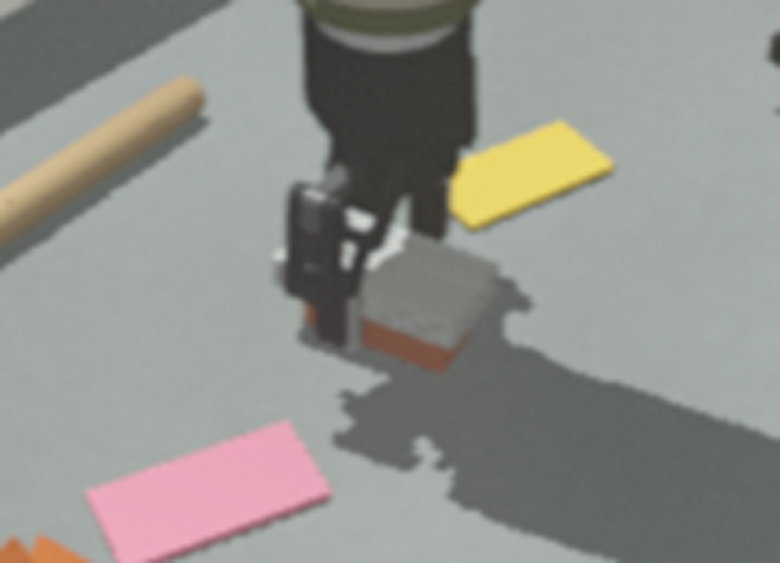

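The fingers straddle the pile, with the near finger at (330,270) reaching below the plates' underside. I'm closing now.

```bash
python3 -m inch '[[[0,0,0],[1,0,0],0.25],[[0,0,0],[1,0,0],0.4],[[0,0,0],[1,0,0],0.6],[[0,0,0],[1,0,0],0.8],[[0,0,0],[1,0,0],1],[[0,0,0],[1,0,0],1],[[0,0,0],[1,0,0],1]]' 60
python3 - <<'E'
from h import *
goto([574,22.1,16],12.2)
c=camera("side");cv2.imwrite("pics/s3.png",cv2.resize(c["pixels"][130:260,220:400],(780,563),interpolation=cv2.INTER_CUBIC)[:,:,::-1])
E
```

```text
clock: 4.15
position: [0.5751, 0.0221, 0.017]
ee_rot: [0.446, 0.548, -0.444, 0.551]
ft_force: [-1.9, 0.1, 6.6]
grip_width: 0.575
turn [-0.19  0.08 -0.2 ] shift [ 1.  -1.1 -0.2] at [575.1  22.1  17. ] t 4.15 F [-1.9  0.1  6.6] q [ 0.33  0.5  -0.55  1.78  0.31  0.94 -1.71] g 0.575
```

View pics/s3.png

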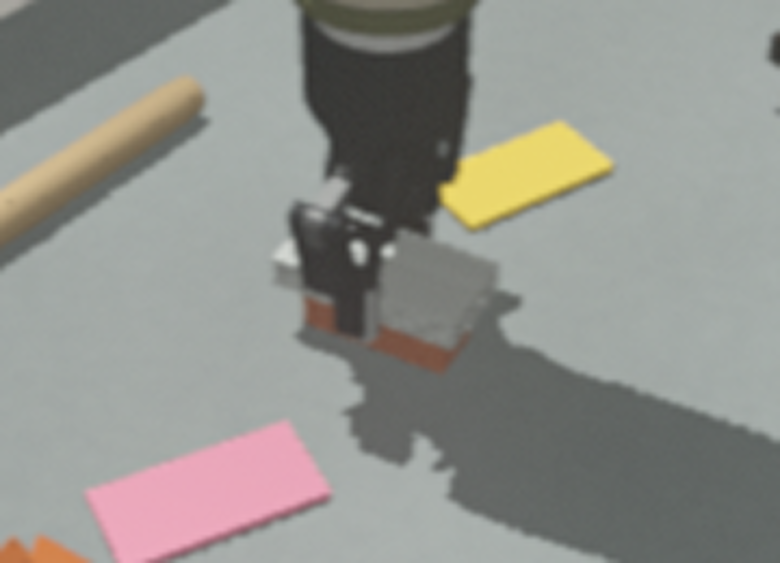

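It gripped at 0.575, about 49 mm (the plates are 50). I'll lift a little and check.

```bash
python3 -m inch '[[[0,0,0],[-5,0,0],1],[[0,0,0],[-15,0,0],1],[[0,0,0],[-30,0,0],1],[[0,0,0],[-50,0,0],1],[[0,0,0],[-75,0,0],1],[[0,0,0],[-95,0,0],1],[[0,0,0],[-100,0,0],1],[[0,0,0],[-100,0,0],1]]' 60
python3 - <<'E'
from h import *
goto([502.5,277.5,117],8.3)
ims=[]
for n in ("side","scene","wrist"):
    c=camera(n)
    p=c["pixels"]
    if n=="side":cv2.imwrite("pics/s4.png",cv2.resize(p[80:260,200:420],(733,600),interpolation=cv2.INTER_CUBIC)[:,:,::-1])
    else: cv2.imwrite(f"pics/{n}4.png",p[:,:,::-1])
E
```

```text
clock: 5.2
position: [0.5746, 0.022, 0.117]
ee_rot: [0.446, 0.548, -0.444, 0.551]
ft_force: [0.1, -0.3, -2.9]
grip_width: 0.577
turn [ 3.7   0.08 -0.2 ] shift [  -0.5  -17.4 -264.9] at [574.6  22.  117. ] t 5.2 F [ 0.1 -0.3 -2.9] q [ 0.37  0.37 -0.59  1.71  0.23  1.12 -1.65] g 0.577
```

View pics/s4.png

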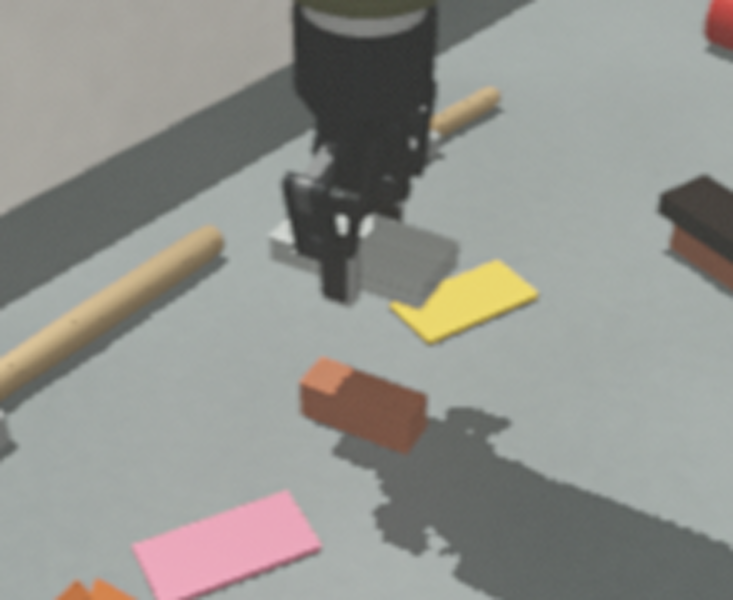

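View pics/wrist4.png

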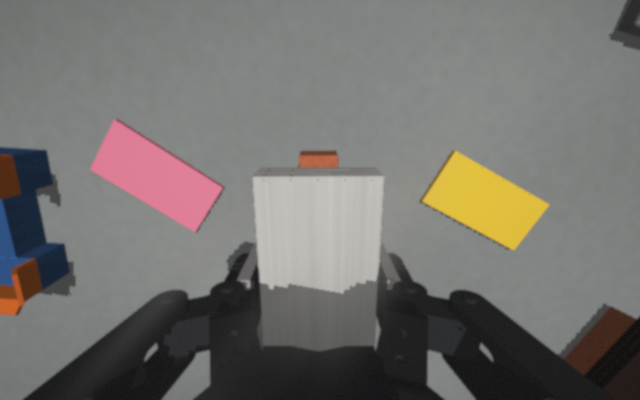

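The block at (363,405) is bare and all three plates are held flush. I'll measure the held pile in the tool frame from the wrist depth.

```bash
cat >> h.py <<'E'
def wristcloud():
    o=readout.get_obs();c=camera("wrist");z=c["range_z"];K=c["intrinsics"];v,u=np.mgrid[:400,:640]
    P=np.stack([(u-K[0,2])/K[0,0]*z,(v-K[1,2])/K[1,1]*z,z],-1);T=c["T_tool_cam"]
    t=P@T[:3,:3].T+T[:3,3]; t[z==0]=np.nan
    W=R.from_quat(o["ee_rot"]).apply(np.nan_to_num(t.reshape(-1,3)))+o["position"]
    return c,t*1000,W.reshape(t.shape)*1000
E
python3 - <<'E'
from h import *
c,t,W=wristcloud()
q=t[180:260,262:375].reshape(-1,3);q=q[np.isfinite(q[:,0])]
A=np.c_[q[:,1],q[:,2],np.ones(len(q))];s=np.linalg.lstsq(A,q[:,0],rcond=None)[0]
print("top x=",s,"mean",q.mean(0))
# row profile along column 318
for r in range(160,186,2): print(r,np.round(t[r,318],1))
for k in list(range(248,262,2))+list(range(376,392,2)): print(k,np.round(t[230,k],1))
p=c["pixels"];cv2.imwrite("pics/w5.png",cv2.resize(p[140:260,220:420],(800,480),interpolation=cv2.INTER_CUBIC)[:,:,::-1])
E
```

```text
top x= [ 2.09846197e-03  6.63285424e-04 -3.12826603e+01] mean [-31.21398607  32.94396643  -0.68960591]
160 [85.8 37.4 -0.7]
162 [85.  36.  -0.7]
164 [86.8 34.1 -0.7]
166 [85.4 32.9 -0.7]
168 [-14.5  50.3  -0.7]
170 [-18.3  50.2  -0.7]
172 [-24.2  50.5  -0.7]
174 [-27.2  50.4  -0.7]
176 [-31.7  50.6  -0.7]
178 [-30.9  49.6  -0.7]
180 [-30.7  48.8  -0.7]
182 [-31.6  48.2  -0.7]
184 [-31.8  47.5  -0.7]
248 [115.6 -31.6 -64.5]
250 [117.1 -32.2 -63.1]
252 [115.3 -31.5 -60.8]
254 [115.6 -31.6 -59.1]
256 [-31.2  28.8 -25.1]
258 [-30.9  28.6 -24.4]
260 [-31.5  28.9 -23.5]
376 [-31.2  28.7  22.2]
378 [-31.6  28.9  22.9]
380 [-31.1  28.7  23.8]
382 [115.9 -31.7  57.7]
384 [114.4 -31.1  59.2]
386 [115.3 -31.5  61.2]
388 [115.5 -31.6  63. ]
390 [116.3 -31.9  65.1]
```

View pics/w5.png

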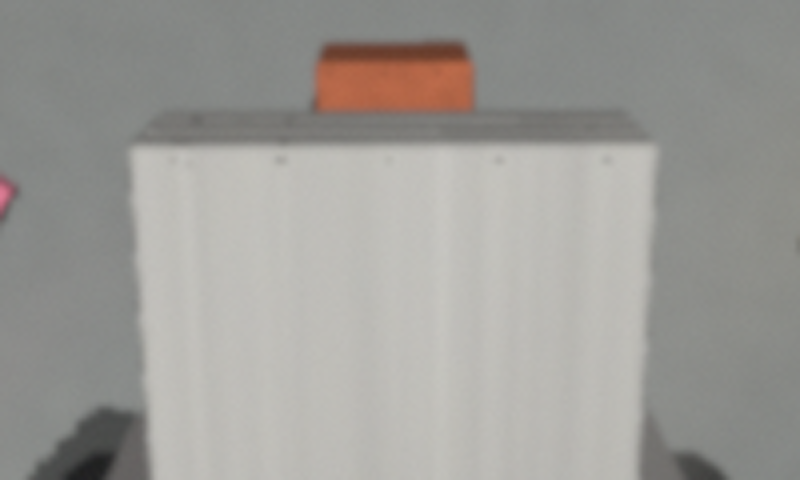

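The pile sits at x -31.3 to -13.3, y centre +0.5, z centre about -0.5, untilted, with three flush layers. So underside is TCP - 13.3 mm. Next, move over the box.

```bash
python3 -m inch '[[[0.3,0,0],[-5,-1,-15],1],[[0.8,0,0],[-12,-3,-45],1],[[1.3,0,0],[-20,-5,-85],1],[[1.8,0,0],[-23,-8,-125],1],[[2.3,0,0],[-23,-11,-165],1],[[2.8,0,0],[-23,-14,-205],1],[[3.3,0,0],[-23,-16,-235],1],[[3.7,0,0],[-23,-17.4,-255],1],[[3.7,0,0],[-23,-17.4,-264],1],[[3.7,0,0],[-23,-17.4,-265],1]]' 60
python3 - <<'E'
from h import *
goto([502.5,277.5,140],8.3)
c,t,W=wristcloud()
p=c["pixels"];cv2.imwrite("pics/w6.png",p[:,:,::-1])
px=p.reshape(-1,3).astype(int);w=W.reshape(-1,3)
m=(px[:,0]>px[:,2]+50)&(w[:,2]>50)&(w[:,2]<60)&(np.hypot(w[:,0]-502,w[:,1]-277)<90)
q=w[m].astype(np.float32);print(len(q),cv2.minAreaRect(q[:,:2]))
# box-frame extents
a=np.radians(8.3);d=(w[m][:,:2]-[502.5,277.5])@np.array([[np.cos(a),-np.sin(a)],[np.sin(a),np.cos(a)]])
print(np.percentile(d,[0.5,99.5],axis=0))
E
```

```text
clock: 6.65
position: [0.5016, 0.2782, 0.1388]
ee_rot: [0.462, 0.535, -0.462, 0.536]
ft_force: [-0.1, -0.4, -2.5]
grip_width: 0.575
turn [ 0.08  0.04 -0.11] shift [-1.2  0.8  0.9] at [501.6 278.2 138.8] t 6.65 F [-0.1 -0.4 -2.5] q [-0.01  0.37 -0.7   1.69  0.26  1.17 -2.2 ] g 0.575Traceback (most recent call last):
  File "<stdin>", line 7, in <module>
cv2.error: OpenCV(4.12.0) /io/opencv/modules/imgproc/src/convhull.cpp:143: error: (-215:Assertion failed) total >= 0 && (depth == CV_32F || depth == CV_32S) in function 'convexHull'
```

View pics/w6.png

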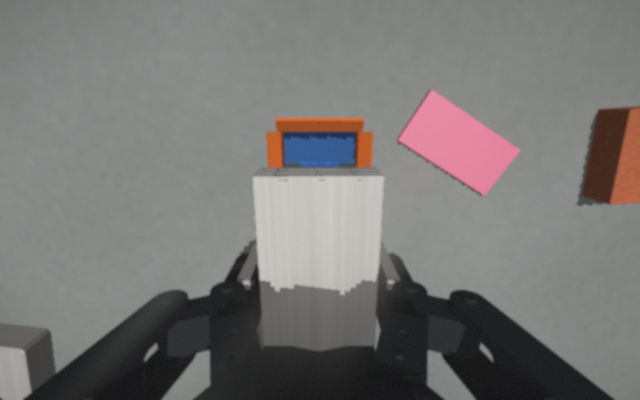

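```bash

python3 - <<'E'
from h import *
c,t,W=wristcloud()
np.savez("w6.npz",p=c["pixels"],t=t,W=W)
for v,u in [(125,320),(135,320),(155,320),(150,275),(150,366),(120,320),(365,25),(335,15),(395,20)]: print(v,u,np.round(W[v,u],1),np.round(t[v,u],1),c["pixels"][v,u])
E
```

```text
125 320 [564.5 285.9  52.9] [85.9 62.9  0.7] [155  77  35]
135 320 [555.7 284.4  30.5] [108.3  53.9   0.8] [34 53 79]
155 320 [539.7 282.1  30.9] [107.9  37.8   0.8] [ 56  93 148]
150 275 [541.5 316.6  51.6] [ 87.1  44.6 -33. ] [195  98  44]
150 366 [551.6 249.4  53.6] [85.2 44.9 34.9] [186  94  44]
120 320 [568.1 286.4  55.2] [83.7 66.5  0.7] [208 105  47]
365 25 [284.  549.   30.8] [ 107.2 -176.6 -300.3] [143 141 139]
335 15 [303.2 572.   13.8] [ 124.3 -154.3 -320.3] [96 95 95]
395 20 [208.1 587.1   4.9] [ 133.  -246.2 -349. ] [159 156 154]
```

```bash

python3 - <<'E'
import numpy as np
d=np.load("w6.npz");w=d["W"].reshape(-1,3);t=d["t"].reshape(-1,3);px=d["p"].reshape(-1,3).astype(int)
m=(px[:,0]>px[:,2]+50)&(w[:,2]>46)&(w[:,2]<62)&(np.hypot(w[:,0]-502,w[:,1]-277)<90)&np.isfinite(t[:,0])
print(m.sum())
a=np.radians(8.3);e=(w[m][:,:2]-[502.5,277.5])@np.array([[np.cos(a),-np.sin(a)],[np.sin(a),np.cos(a)]])
print("box-frame",np.percentile(e,[1,99],axis=0)); 
tt=t[m];print("tool yz",np.percentile(tt[:,1:],[1,99],axis=0))
# side inner edges per row: flare bottom orange to blue edges, and rim outer
T=d["t"];P=d["p"].astype(int)
for r in (142,150,158):
    o=(P[r,:,0]>P[r,:,2]+50)&(np.arange(640)>240)&(np.arange(640)<390);k=np.where(o)[0];L=k[k<320];G=k[k>320]
    print(r,L.min(),L.max(),G.min(),G.max(),[np.round(T[r,i],1).tolist() for i in (L.min()+1,L.max()-1,G.min()+1,G.max()-1)])
k=np.where(P[110:140,320,0]>P[110:140,320,2]+50)[0]+110;print(k.min(),k.max(),[np.round(T[i,320],1).tolist() for i in (k.min(),k.min()+1,k.max())])
# end rim yaw
xs=[];
for u in range(282,358,3):
    k=np.where(P[105:140,u,0]>P[105:140,u,2]+70)[0]+105
    xs.append(T[k.min()+1,u])
xs=np.array(xs);print("rim slope deg",np.degrees(np.polyfit(xs[:,2],xs[:,1],1)[0]*1),xs[:,1].mean(),xs[:,0].mean())
E
```

```text
2199
box-frame [[ 31.7989423  -37.9966734 ]
 [ 66.85122537  38.98093931]]
tool yz [[ 32.1705995  -38.97246754]
 [ 67.23457761  38.00603405]]
142 265 281 355 371 [[84.0, 50.9, -39.0], [90.1, 50.3, -29.4], [96.0, 49.6, 28.6], [84.4, 50.8, 37.5]]
150 266 281 355 371 [[82.0, 45.3, -38.2], [90.4, 44.2, -29.7], [93.8, 43.8, 28.5], [82.2, 45.3, 37.4]]
158 266 281 355 370 [[84.1, 39.1, -38.8], [89.5, 38.2, -29.8], [91.6, 37.9, 28.5], [83.6, 39.2, 37.2]]
117 131 [[138.4, 67.2, 1.0], [138.2, 66.3, 1.0], [88.9, 58.4, 0.7]]
rim slope deg -0.030984246822224993 67.22374329838823 83.9869022893353
```

Measured in the tool frame by the wrist camera, the box's lateral centre is about -0.6 (pile -0.65), yaw agrees within 0.1°, and the box's length centre is about +2.3 (pile +0.5). The +x end goes in first, which is a tilt of -15° about tool z. With that tilt the low corner is at TCP height, and TCP u should be about -1.3 mm. I'll tilt and come down to just over the rim.

```bash
python3 -m inch '[[[0,0,-4],[0,-0.4,0],1],[[0,0,-8],[5,-0.8,0],1],[[0,0,-12],[20,-1.3,0],1],[[0,0,-15],[40,-1.3,0],1],[[0,0,-15],[60,-1.3,0],1],[[0,0,-15],[72,-1.3,0],1],[[0,0,-15],[75,-1.3,0],1],[[0,0,-15],[75,-1.3,0],1]]' 60
python3 - <<'E'
from h import *
goto([501.6-1.3*.99,278.2-1.3*.144,32],8.3,-15)
c,t,W=wristcloud();np.savez("w7.npz",p=c["pixels"],t=t,W=W)
cv2.imwrite("pics/w7.png",cv2.resize(c["pixels"][80:280,200:440],(720,600),interpolation=cv2.INTER_CUBIC)[:,:,::-1])
c=camera("side");cv2.imwrite("pics/s7.png",cv2.resize(c["pixels"][190:350,150:350],(750,600),interpolation=cv2.INTER_CUBIC)[:,:,::-1])
E
```

```text
clock: 7.75
position: [0.5012, 0.2769, 0.0643]
ee_rot: [0.389, 0.59, -0.528, 0.471]
ft_force: [-0.5, 0.1, -2.6]
grip_width: 0.573
turn [-0.03  0.06 -0.17] shift [31.4  7.6 -1.3] at [501.2 276.9  64.3] t 7.75 F [-0.5  0.1 -2.6] q [-0.06  0.64 -0.65  1.53  0.25  1.33 -2.17] g 0.573
```

View pics/w7.png

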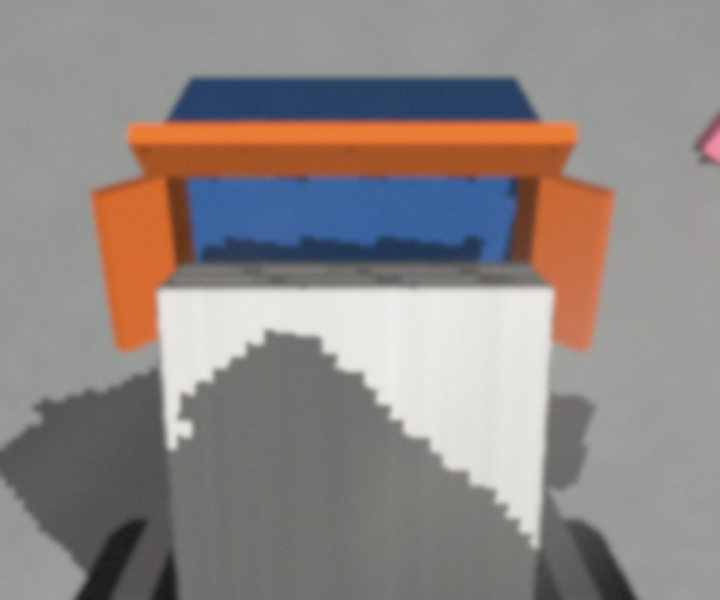

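View pics/s7.png

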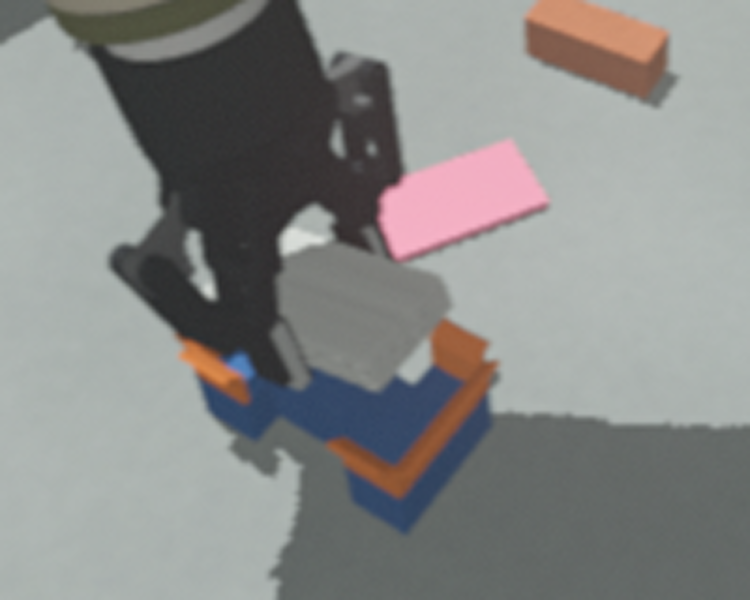

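```bash

python3 - <<'E'
import numpy as np
d=np.load("w7.npz");P=d["p"].astype(int);T=d["t"];W=d["W"]
org=(P[:,:,0]>P[:,:,2]+50)&(P[:,:,0]>110)
th=np.radians(15)
for r in (150,160,170):
    k=np.where(org[r,220:420])[0]+220
    L=k[k<300];G=k[k>330]
    print(r,[(i,np.round(T[r,i],1).tolist(),round(W[r,i,2],1)) for i in (L.min()+1,L.max()-1,G.min()+1,G.max()-1) ])
for r in (190,210):
    w=(np.abs(T[r,:,0]+31.3)<3); k=np.where(w)[0];print("pile",r,np.round(T[r,k.min()],1),np.round(T[r,k.max()],1))
# end: column 318, in horizontal frame relative to TCP
for r in list(range(118,144,2))+list(range(164,178,2)):
    x,y,z=T[r,318]; print(r,"u",round(-x*np.sin(th)+y*np.cos(th),1),"h",round(W[r,318,2],1),P[r,318])
E
```

```text
150 [(np.int64(232), [-5.3, 56.5, -39.4], np.float64(54.9)), (np.int64(256), [2.2, 55.6, -30.2], np.float64(47.9)), (np.int64(378), [2.2, 55.6, 27.7], np.float64(47.9)), (np.int64(402), [-6.5, 56.7, 36.7], np.float64(56.1))]
160 [(np.int64(233), [-3.6, 51.8, -39.8], np.float64(54.5)), (np.int64(257), [3.5, 50.6, -30.2], np.float64(48.0)), (np.int64(377), [4.7, 50.4, 27.9], np.float64(46.9)), (np.int64(401), [-4.0, 51.8, 37.3], np.float64(54.9))]
170 [(np.int64(235), [-3.7, 47.1, -39.2], np.float64(55.8)), (np.int64(257), [3.2, 45.8, -30.5], np.float64(49.4)), (np.int64(379), [2.9, 45.8, 28.8], np.float64(49.8)), (np.int64(399), [-2.4, 46.9, 37.1], np.float64(54.7))]
pile 190 [-31.3  44.9 -25.4] [-31.   44.8  23.9]
pile 210 [-31.3  36.8 -25.1] [-31.4  36.9  23.9]
118 u 61.9 h 26.4 [50 66 98]
120 u 61.9 h 29.9 [147  86  76]
122 u 68.9 h 55.4 [228 120  56]
124 u 68.1 h 55.5 [234 126  56]
126 u 67.5 h 56.4 [230 121  55]
128 u 66.2 h 55.2 [184  93  42]
130 u 65.0 h 54.3 [161  83  40]
132 u 63.9 h 53.7 [164  83  40]
134 u 62.5 h 52.2 [163  83  37]
136 u 61.0 h 50.8 [164  85  44]
138 u 59.4 h 49.0 [134  89  99]
140 u 51.4 h 30.1 [ 69  99 151]
142 u 50.0 h 29.5 [ 59 100 158]
164 u 37.5 h 30.1 [36 55 85]
166 u 36.7 h 30.9 [51 65 87]
168 u 52.7 h 66.6 [92 93 94]
170 u 54.3 h 71.9 [107 106 104]
172 u 55.2 h 75.5 [115 114 111]
174 u 55.4 h 77.6 [122 121 118]
176 u 56.6 h 81.6 [195 194 188]
```

The box length centre is +3.5 from the TCP, and the pile's top low corner is at 56.6, so it will pass the end wall with about 2 mm. Laterally it needs -0.5 mm. Descending 33 mm straight down.

```bash
python3 -m inch '[[[0,0,0],[5,1.3,-0.3],1],[[0,0,0],[10,2.7,-0.5],1],[[0,0,0],[16,4.3,-0.5],1],[[0,0,0],[22,5.9,-0.5],1],[[0,0,0],[27,7.2,-0.5],1],[[0,0,0],[30,8,-0.5],1],[[0,0,0],[31.9,8.5,-0.5],1],[[0,0,0],[31.9,8.5,-0.5],1]]' 60
python3 - <<'E'
from h import *
goto([501.2,277.4,30.2],8.3,-15)
c,t,W=wristcloud();np.savez("w8.npz",p=c["pixels"],t=t,W=W)
cv2.imwrite("pics/w8.png",cv2.resize(c["pixels"][80:280,200:440],(720,600),interpolation=cv2.INTER_CUBIC)[:,:,::-1])
c=camera("side");cv2.imwrite("pics/s8.png",cv2.resize(c["pixels"][190:350,150:350],(750,600),interpolation=cv2.INTER_CUBIC)[:,:,::-1])
P=c["pixels"]
T=t
for r in range(176,206,4):
    x,y,z=T[r,318]; print(r,np.round(T[r,318],1),round(W[r,318,2],1))
E
```

```text
clock: 8.85
position: [0.5014, 0.2775, 0.0315]
ee_rot: [0.39, 0.59, -0.528, 0.471]
ft_force: [0.4, 0.1, -2.4]
grip_width: 0.573
turn [-0.03  0.05 -0.19] shift [1.3 0.1 0.1] at [501.4 277.5  31.5] t 8.85 F [ 0.4  0.1 -2.4] q [-0.07  0.67 -0.64  1.55  0.27  1.28 -2.18] g 0.573
176 [-31.2  50.2  -0.8] 48.8
180 [-31.7  48.8  -0.8] 49.7
184 [-31.4  47.2  -0.8] 49.9
188 [-31.3  45.6  -0.8] 50.1
192 [-31.7  44.2  -0.8] 50.9
196 [-31.4  42.5  -0.8] 51.0
200 [-31.4  40.9  -0.8] 51.4
204 [-31.3  39.3  -0.8] 51.8
```

View pics/w8.png

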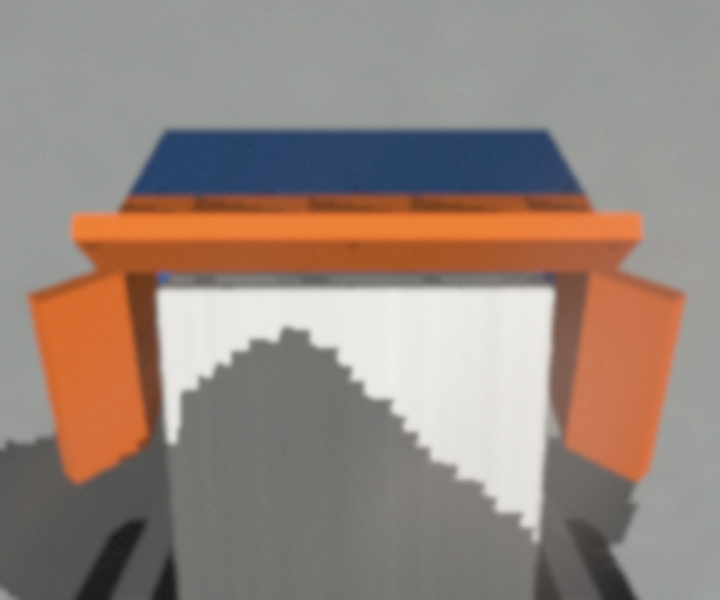

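View pics/s8.png

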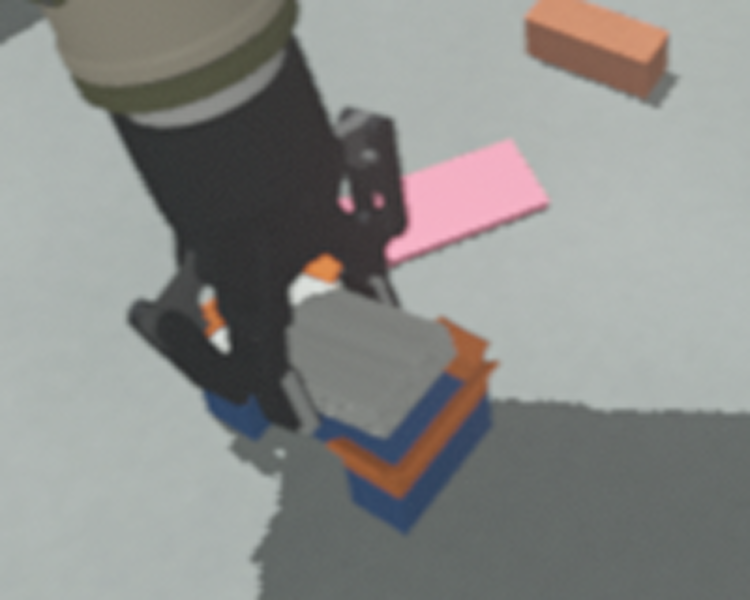

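The low end is inside, close to the end wall, with equal gaps at the sides (pile edges 157 and 553 between walls ~140 and ~575). Corner height is about 31.3. Lowering until it touches the floor.

```bash
python3 -m inch '[[[0,0,0],[0.6,0.2,0],1],[[0,0,0],[1.2,0.3,0],1],[[0,0,0],[1.6,0.4,0],1],[[0,0,0],[1.6,0.4,0],1]]' 60
python3 -c "
from h import *
goto([501.4+1.7,277.5+.3,25.7],8.3,-10)
goto([501.4+2.8,277.5+.5,21.15],8.3,-5)
goto([501.4+3.5,277.5+.5,16.8],8.3,0)"
```

```text
clock: 9.45
position: [0.5015, 0.2776, 0.0301]
ee_rot: [0.39, 0.59, -0.528, 0.471]
ft_force: [-0.5, -0.8, -1.9]
grip_width: 0.575
turn [-0.03  0.05  4.79] shift [ 3.8  2.7 -0. ] at [501.5 277.6  30.1] t 9.45 F [-0.5 -0.8 -1.9] q [-0.07  0.68 -0.64  1.55  0.27  1.27 -2.18] g 0.575
turn [-0.03  0.05  9.79] shift [ 8.   5.  -0.1] at [501.5 277.6  30.1] t 9.45 F [-0.5 -0.8 -1.9] q [-0.07  0.68 -0.64  1.55  0.27  1.27 -2.18] g 0.575
turn [-0.03  0.05 14.79] shift [12.   6.7  0. ] at [501.5 277.6  30.1] t 9.45 F [-0.5 -0.8 -1.9] q [-0.07  0.68 -0.64  1.55  0.27  1.27 -2.18] g 0.575
```

```bash
python3 -m inch '[[[0,0,1.2],[1,0.7,0],1],[[0,0,2.4],[1.9,1.4,0],1],[[0,0,3.6],[2.9,2.1,0],1],[[0,0,4.8],[3.8,2.7,0],1],[[0,0,6],[4.8,3.3,0],1],[[0,0,7.3],[5.9,3.9,0],1],[[0,0,8.6],[7,4.5,0],1],[[0,0,9.8],[8,5,0],1],[[0,0,9.8],[8,5,0],1]]' 60
python3 -c "
from h import *
goto([501.4+3.5,277.5+.5,16.8],8.3,0)
c,t,W=wristcloud()
cv2.imwrite('pics/w9.png',cv2.resize(c['pixels'][80:280,200:440],(720,600),interpolation=cv2.INTER_CUBIC)[:,:,::-1])
for r in range(176,206,6): print(r,np.round(t[r,318],1),round(W[r,318,2],1))
"
```

```text
clock: 10.58
position: [0.5041, 0.278, 0.0212]
ee_rot: [0.439, 0.554, -0.485, 0.515]
ft_force: [-1.9, -0.3, -1.0]
grip_width: 0.577
turn [-0.    0.05  4.94] shift [4.3 1.1 0.1] at [504.1 278.   21.2] t 10.575 F [-1.9 -0.3 -1. ] q [-0.06  0.57 -0.64  1.7   0.33  1.07 -2.23] g 0.577
176 [-31.1  50.3  -0.8] 47.9
182 [-31.8  48.2  -0.8] 48.7
188 [-32.9  46.2  -0.8] 50.0
194 [-31.5  43.5  -0.8] 48.8
200 [-32.   41.2  -0.8] 49.5
```

View pics/w9.png

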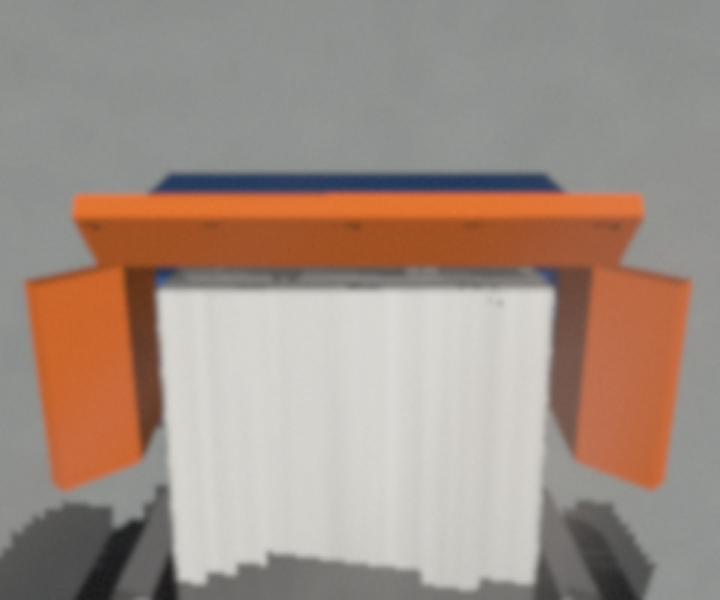

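The wrist view shows the pile still flush between the walls, tilted 5°, with only 1–2 N of contact force. Now I'll lay it flat.

```bash
python3 -m inch '[[[0,0,1.2],[1,0.3,0],1],[[0,0,2.5],[2.1,0.6,0],1],[[0,0,3.7],[3.2,0.8,0],1],[[0,0,4.9],[4.2,1.1,0],1],[[0,0,4.9],[4.3,1.1,0],1],[[0,0,4.9],[4.3,1.1,0],1]]' 60
python3 -c "
from h import *
goto([501.4+3.5,277.5+.5,16.8],8.3,0)
c,t,W=wristcloud()
for r in range(182,212,6): print(r,np.round(t[r,318],1),round(W[r,318,2],1))
cv2.imwrite('pics/w10.png',cv2.resize(c['pixels'][80:280,200:440],(720,600),interpolation=cv2.INTER_CUBIC)[:,:,::-1])
c=camera('side');cv2.imwrite('pics/s10.png',cv2.resize(c['pixels'][190:350,150:350],(750,600),interpolation=cv2.INTER_CUBIC)[:,:,::-1])
"
```

```text
clock: 11.38
position: [0.5048, 0.2781, 0.017]
ee_rot: [0.462, 0.535, -0.463, 0.535]
ft_force: [-0.7, -0.7, 3.0]
grip_width: 0.578
turn [-0.01  0.06  0.09] shift [0.2 0.1 0.1] at [504.8 278.1  17. ] t 11.375 F [-0.7 -0.7  3. ] q [-0.07  0.53 -0.63  1.77  0.37  0.97 -2.28] g 0.578
182 [-31.5  48.2  -0.8] 48.4
188 [-31.   45.7  -0.8] 47.9
194 [-31.6  43.5  -0.8] 48.5
200 [-31.9  41.3  -0.8] 48.8
206 [-30.3  38.4  -0.8] 47.2
```

View pics/w10.png

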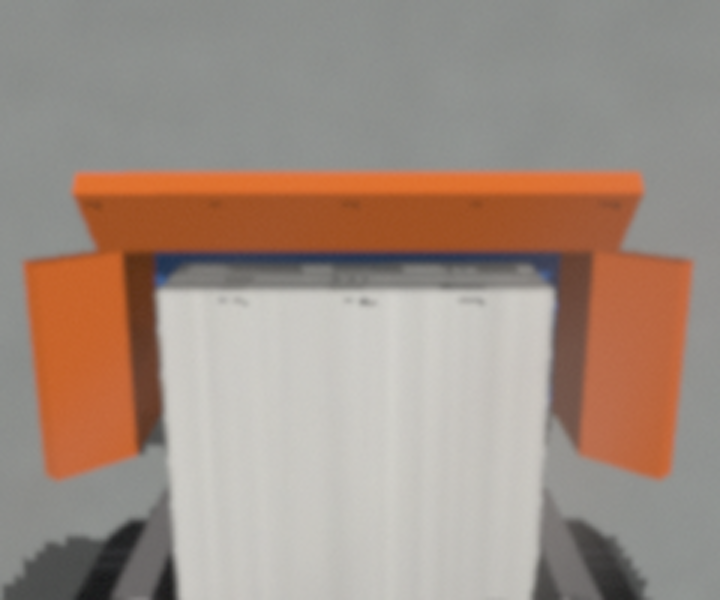

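View pics/s10.png

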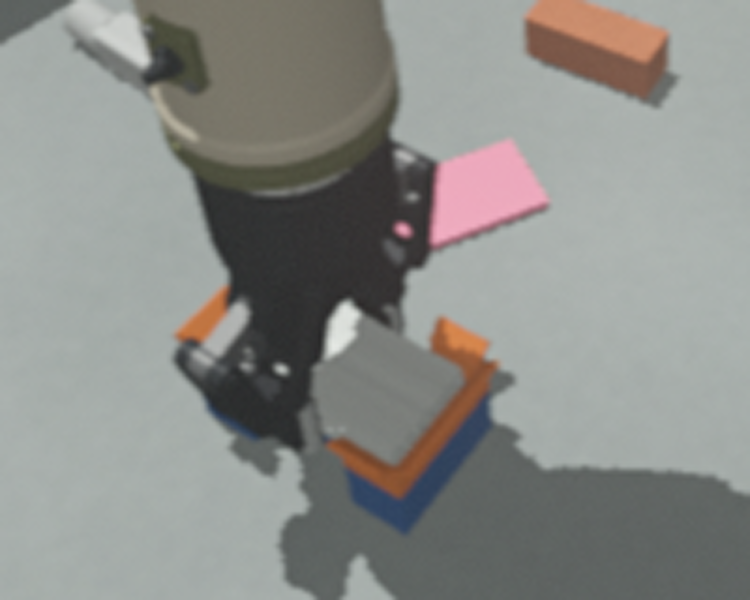

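It is flat: top at about 48.2 mm all along, weight taken by the floor (Fz from -2.5 to +3), flush, and inside all the walls. I'm releasing.

```bash
python3 -m inch '[[[0,0,0],[0,0,0],0.4],[[0,0,0],[0,0,0],0.3],[[0,0,0],[0,0,0],0.2],[[0,0,0],[0,0,0],0],[[0,0,0],[0,0,0],0],[[0,0,0],[0,0,0],0],[[0,0,0],[0,0,0],0]]' 20
python3 -c "
from h import *
goto([501.4+3.5,277.5+.5,16.8],8.3,0)
c,t,W=wristcloud()
cv2.imwrite('pics/w11.png',c['pixels'][:,:,::-1])"
```

```text
clock: 12.35
position: [0.5048, 0.2781, 0.017]
ee_rot: [0.462, 0.535, -0.463, 0.535]
ft_force: [-0.6, -0.9, 0.3]
grip_width: 1.004
turn [-0.01  0.06  0.1 ] shift [0.2 0.1 0.1] at [504.8 278.1  17. ] t 12.35 F [-0.6 -0.9  0.3] q [-0.07  0.53 -0.63  1.77  0.37  0.97 -2.28] g 1.004
```

View pics/w11.png

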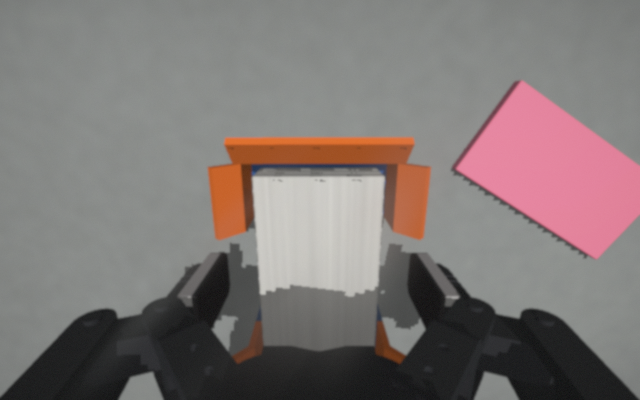

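The fingers are open, clear of the pile on both sides (pads at 215 and 425, pile from 255 to 383), and the pile has not moved. I'll retreat straight up, then back.

```bash
python3 -m inch '[[[0,0,0],[-10,0,0],0],[[0,0,0],[-30,0,0],0],[[0,0,0],[-60,0,0],0],[[0,0,0],[-100,0,0],0],[[0,0,0],[-140,0,0],0],[[0,0,0],[-180,0,0],0],[[0,0,0],[-200,-20,40],0],[[0,0,0],[-205,-50,90],0],[[0,0,0],[-205,-50,100],0],[[0,0,0],[-205,-50,100],0]]'
python3 - <<'E'
from h import *
goto([501,278,200],8.3,0)
c=camera("side");cv2.imwrite("pics/s12.png",cv2.resize(c["pixels"][190:350,150:350],(750,600),interpolation=cv2.INTER_CUBIC)[:,:,::-1])
c2=camera("scene");cv2.imwrite("pics/sc12.png",c2["pixels"][:,:,::-1])
for n,cc in (("side",c),("scene",c2)):
    W=cloud(cc).reshape(-1,3)*1000;px=cc["pixels"].reshape(-1,3).astype(int)
    m=(np.hypot(W[:,0]-503,W[:,1]-278)<75)&(np.ptp(px,axis=1)<35)&(W[:,2]>40)&(W[:,2]<60)
    q=W[m];print(n,len(q),np.percentile(q[:,2],[5,50,95]) if len(q) else 0)
    if len(q)>50:
        print(cv2.minAreaRect(q[:,:2].astype(np.float32)),"slope deg",np.degrees(np.linalg.lstsq(np.c_[q[:,:2],np.ones(len(q))],q[:,2],rcond=None)[0][:2]))
E
```

```text
clock: 13.65
position: [0.4705, 0.1719, 0.2234]
ee_rot: [0.463, 0.534, -0.463, 0.535]
ft_force: [0.0, 0.9, -0.5]
grip_width: 1.005
turn [-0.08  0.08 -0.01] shift [  23.3   45.4 -100.6] at [470.5 171.9 223.4] t 13.65 F [ 0.   0.9 -0.5] q [ 0.21  0.12 -0.69  1.76  0.08  1.29 -1.93] g 1.005
side 1766 [43.10067745 48.41573629 49.94114444]
((500.2647705078125, 271.3143005371094), (126.4232177734375, 67.53561401367188), 11.912208557128906) slope deg [ 0.1542829  -1.29969503]
scene 381 [42.9328575  47.80276748 49.891679  ]
((504.30352783203125, 280.2043762207031), (98.30719757080078, 58.53726577758789), 11.095771789550781) slope deg [-0.47166336  1.03327407]
```

View pics/s12.png

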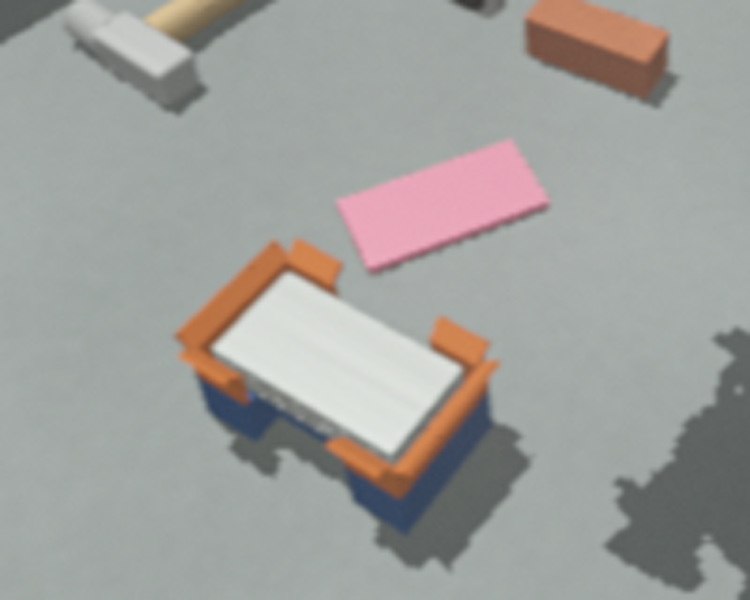

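View pics/sc12.png

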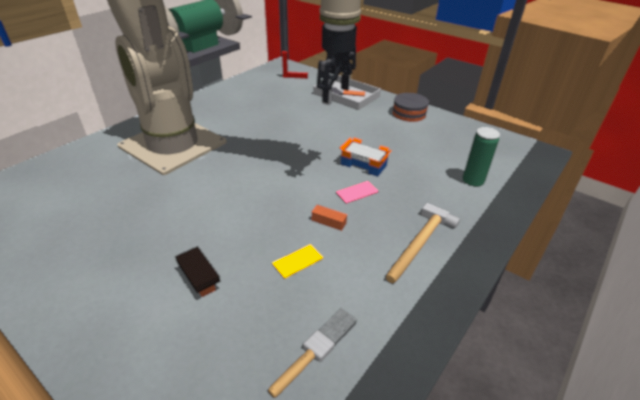

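The pile lies flat in the box at side crop (335,365), median top height 48 mm, inside all four walls. The dark pile (197,270) and the pink and yellow plates are where they were. The robot touches nothing, so I'm handing in.

```bash
python3 -c "
from workcell import manip
print(manip.hand_in())"
```

```text
the job is handed in; nothing more can be done
None
```

The three bright plates now lie flat as one pile in the orange-walled box. I gripped them together across the width and tilted them 15° lengthwise. The +x end went in first, close to its end wall. I then brought the other end down until the pile was flat on the floor, and only then let go.

**Last checks that agreed:**
- Top of the pile is at about 48 mm (30 mm floor plus 18 mm), so it is lying flat.
- The plates looked flush in the wrist pictures just before and after release. In the last side picture the pile lies inside all four walls.
- The dark pile and the pink and yellow plates look unmoved.
- The gripper was open and well clear. The clock read 13.65 s, before the last pictures. Every force reading I took was under 7 N.

**Checks that disagreed:**
- The fixed cameras and the wrist camera differed by about 2 mm in x, within calibration. I used the wrist camera for the fit into the box.
- The final automatic rectangle fits of the pile in the box were off in size and angle, apparently from wall pixels mixed in. For its position in the box I relied on the pictures, and for its height on the median.

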